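# Unlock the drilling chuck and clamp the stone drill in it

### The job

Draw the lock pin up out of the chuck's sleeve and hang it by its collar in the open notch of the bracket beside the chuck. Then turn the sleeve clockwise (seen from above) until all three jaws hold the drill standing in the chuck hand-tight and upright, firm but not cranked down hard. Leave the other drill in its wooden block, leave the loose stones where they lie, and let go of everything.

Things in the scene. Friction and masses are not known exactly. Their poses are not given: they have to be found in the camera images.
- chuck: the fixed upright drilling chuck, bolted to the bench: round grey base plate 210 mm in diameter, 12 mm thick; origin on the bench under the chuck's vertical axis, z up. Its own x axis points to the lock pin's bore, which is 66 mm out; the parking bracket is 88 mm out, 1.22 rad counter-clockwise (from above) of that. A bore 26 mm wide, floor at 50 mm height, takes the drill.
- chuck_axis (a point): point on the chuck's axis, 114 mm above the bench, just below the top of the jaws (116 mm)
- sleeve_grip (a point): on the axis, 94 mm above the bench: where to grip the sleeve from above with the drill between the fingers. The sleeve is a ribbed steel cylinder 64 mm in diameter, top at 110 mm; it is free all round from 60 mm up. A square lug on it, 36 mm wide, 42 to 60 mm high, reaches 84 mm out and turns with it; the pin through it locks the sleeve. It stops after 3.2 rad.
- pin: loose steel lock pin, upright, 80 mm tall, 0.15 kg; origin at its foot, z up. Shank 12 mm in diameter, 44 mm long; collar 30 mm in diameter, 6 mm thick; on top a flat grip block 30 mm (its x) by 14 mm (its y) by 30 mm high. At the start it stands in 15 mm bores of lug and base, its shank 44 mm deep, its x axis pointing away from the chuck's axis.
- pin_collar (a point): centre of the underside of the pin's collar, 44 mm above its foot
- pin_head (a point): centre of the pin's grip block at the height to grip, 70 mm above its foot (10 mm below its top), pinched across its 14 mm (y)
- notch (a point): the pin's parking place, at the top face of the bracket, 70 mm above the bench; axes as the chuck's. A slot 17 mm wide between two prongs 12 mm thick, open above, below and outward (away from the chuck), so the pin can be lowered in; the shank's axis fits from 6 mm nearer the chuck to 10 mm farther out. The pin hangs by its collar.
- jaw0: one of three steel jaws, 10 mm wide, 86 to 116 mm high, all sliding towards the axis as the sleeve turns clockwise. For the first 1 rad they cannot touch a drill; where they meet it (up to 2.5 rad) must be felt, then they squeeze ever harder, some 60 N at each within 0.3 rad. Origin near the chuck's axis at bench height, moving with the jaw.
- jaw1: second jaw, as jaw0. The feel: the sleeve drags with about 0.25 N m either way and stays where it is left. Squeezing adds 0.0075 N m per N at each jaw: hand-tight is 0.12 to 0.35 N m more than when turning free (16 to 45 N at each jaw); 0.45 N m more (60 N) is overtightened. Measure the free torque in the same way as the tight one.
- jaw2: third jaw, as jaw0
- drill_slim: stubby steel stone drill 14 mm in diameter, 88 mm long, pointed top; origin at its flat foot, z up. One of the two drills stands loose in the chuck (foot at 50 mm height, tip at 138 mm, up to some mm off the axis): that is the one to clamp. The other stands in the wooden block. Which is which varies.
- drill_stout: the same drill but 18 mm in diameter; see drill_slim
- rack_hole (a point): mouth of the 27 mm hole, 85 mm above the bench, of the fixed wooden block (100 x 120 x 85 mm) in which the other drill stands
- stone0: loose rough green stone about 68 mm across, 50 mm high; origin at its foot
- stone1: loose purple stone about 60 mm across, 42 mm high; origin at its foot
- stone2: loose ochre stone about 52 mm across, 38 mm high; origin at its foot

How it is judged:
By the outcome, as a careful person would: the job done as asked, in the order asked, and still so for the second after the job is handed in, with the robot touching nothing.
It also fails if it takes over 64 s, if anything falls off the work surface, if the arm or the gripper's body presses on something with over 40 N, if the wrist force passes 120 N, or if a joint passes its speed limit or range.

### The arm

A 6-joint arm with a two-finger parallel gripper is mounted at the origin on the work surface. World frame = base frame: x ahead of the robot, y to its left, z up, the work surface at z = 0. Lengths are in m, angles in degrees, forces in N, time in s.
With the tool pointing down it reaches from about 0.35 to 0.875 m from the base axis. Payload 4.2 kg.
Tool frame: the origin (TCP) lies at the very end of the fingers, on their centre line; the grasp point (between the pads) lies 19 mm behind it; z points along the fingers, y is the line along which they close (so a half turn about z gives the same grasp; the last joint's range is limited). The gripper opens to 87 mm and grips with 3 to 60 N. Pads are 19 mm wide; open, the fingers measure 117 mm over their backs; the gripper's body (75 mm by 190 mm) begins 51 mm behind the grasp point.
Start: joints at [88.384, 22.042, 0.453, 0, -68.411, -14.817], TCP at [0.177, 0.599, 0.223] pointing down, gripper open.
Joint ranges: [-179.83, 179.83], [-69.29, 118.12], [-61.27, 80.66], [-181.25, 117.63], [-171.15, -9.14], [-177.46, 177.46]. Speed limits (degrees/s): [159.86, 159.86, 180, 180, 180, 180].

### API

Orientations are given as a 3x3 rotation matrix whose columns are the frame's x, y, z axes.
In Python, from station import r gives the robot as it stands.
- The arm moves only by the tool jog_arm, never from a script. Its argument "plan" is text: rows parted by semicolons, each of 7 numbers parted by spaces: the shift along the tool's x, y, z normalised to -1 to 1, where 1 is 0.025 m, then the turn, a rotation vector about the tool's x, y, z normalised to -1 to 1, where 1 is 8 degrees, then the closure, from -1 (fully open) to 1 (shut). A call has exactly 10 rows; each row shifts and turns the commanded pose from where the row before left it, along the tool's axes as they then stand; what a row does not reach is not made up. A row lasts 1/10 s, in which the tool goes at most 50 mm and 8.59 degrees, less where a joint would pass 70% of its speed; a pose out of reach is approached as far as the arm can. A call with a number of a shift or a turn outside -1 to 1 is refused whole. A call with a gripper value outside its range is refused whole. The fingers move at their own pace and stop on an object; the grip force is fixed at half the most. Time passes only in rows, so rows that do not move let the fingers close, or fill a call up. It gives the time, the measured TCP pose, the force, the opening and the grip force at its end, in the units of the state.
- r.sense(): the state, without advancing time (a new reading comes with each control period).
- r.capture(name): name is "scene" or "top" or "wrist"; returns (picture, depth): 384x512x3 uint8, red, green, blue; 384x512 float32, m along the optical axis (not along the pixel's ray), 0 where there is no reading.
- r.get_calibration(name): a dict with "mtx" (3x3 intrinsics, pixels), "distortion" ([k1, k2, p1, p2, k3] as OpenCV has them; the pictures are not rectified), "extrinsics" (4x4, takes a point from camera to world coordinates). Camera axes: x right, y up, looking along -z (the intrinsics and any distortion apply to the point x, -y, -z); pixel columns grow to the right and rows downward; lengths in m; the calibration is good to about 2 mm. A picture is of the moment at which its call begins: read the wrist's pose just before it. get_calibration takes no time and is no camera call; for the wrist camera it gives the pose at the moment of the call.
- r.finish_job(): hands the job in; it is judged then, once.
The state is a dict: "time_s": time; "joints": joint angles; "joint_velocities": joint speeds; "effort": joint torques, N m; "tcp_pos": TCP position; "ee_rot": TCP orientation; "wrist_force": force on the tool from outside, world axes, zero at the start; "moment": the same for the moment, N m; "gripper_width": opening from 0.0 (shut) to 1.0 (fully open); "gripper_force": force on a finger pad.
Only numpy, scipy, OpenCV 4.12 (cv2) and the standard library are available. Lean on these libraries where they do the work, as an engineer would, in place of code of your own. Each camera call takes 0.05 s, during which the arm holds its last target. There are 200 camera calls.

## Working session

There is one attempt and no reset: what is moved stays moved. The work goes in short steps, Python scripts to look and compute and a tool call to move; the robot and the scene stay as the last step left them, time stands still between calls to the robot, and variables do not carry over. Pictures are saved under pics/ and viewed, at most 10 in all, crops included, and the job is handed in when it is done.

Besides the shell and the picture viewer there is one more tool, called as a command line: name --argument value ..., lists and objects as JSON in quotes. jog_arm: Moves the arm, as the interface text tells. Scaled input: -1 to 1 covers 0.025 m each way for a shift and 8 degrees each way for a turn. Its arguments: {"type":"object","properties":{"plan":{"type":"string"}},"required":["plan"]}

```bash
ls; mkdir -p pics
python3 - <<'E'
from station import r
import cv2,numpy as np
s=r.sense();print(s)
a=[]
for n in ("scene","top"):
    c,d=r.capture(n);np.savez(f"pics/{n}0.npz",c=c,d=d);cv2.imwrite(f"pics/{n}0.png",c[:,:,::-1])
    k=r.get_calibration(n);print(n,k)
E
```

```text
pics
{'time_s': 0.0, 'joints': array([ 8.83860436e+01,  2.20911908e+01,  3.80575665e-01, -3.03815793e-02,
       -6.84107612e+01, -1.48179155e+01]), 'joint_velocities': array([-0.00749615, -0.09495821, -0.11846761,  0.08765155, -0.1023955 ,
       -0.03012859]), 'effort': array([ 8.53989768e-04, -3.90668929e+01,  1.87403744e+01,  4.21994895e+00,
        1.10335060e-02, -1.87508467e-04]), 'tcp_pos': array([0.17658734, 0.59891128, 0.22145691]), 'ee_rot': array([[ 9.59101429e-01, -2.83062086e-01, -5.52527072e-04],
       [-2.83062618e-01, -9.59099124e-01, -2.10363950e-03],
       [ 6.55323536e-05,  2.17400341e-03, -9.99997635e-01]]), 'wrist_force': array([-0.34250428,  0.42822209, -0.13641401]), 'moment': array([-0.01704237, -0.0149256 , -0.02393705]), 'gripper_force': 0.0, 'gripper_width': 1.0018449154044267}
scene {'mtx': array([[364.72089907,   0.        , 256.3080631 ],
       [  0.        , 364.72089907, 188.43907667],
       [  0.        ,   0.        ,   1.        ]]), 'distortion': array([-0.04571065,  0.        ,  0.        ,  0.        ,  0.        ]), 'extrinsics': array([[-0.89269373, -0.26533177,  0.36427594,  0.91804698],
       [ 0.45063023, -0.5354142 ,  0.71432768,  0.75063352],
       [ 0.00550468,  0.80182959,  0.59752741,  0.75936341],
       [ 0.        ,  0.        ,  0.        ,  1.        ]])}
top {'mtx': array([[411.55260594,   0.        , 244.49757883],
       [  0.        , 411.55260594, 192.94179505],
       [  0.        ,   0.        ,   1.        ]]), 'distortion': array([-0.10140172,  0.        ,  0.        ,  0.        ,  0.        ]), 'extrinsics': array([[-1.21899337e-03,  9.86037058e-01, -1.66521572e-01,
         3.31793486e-01],
       [-9.99655833e-01, -5.56535143e-03, -2.56367320e-02,
        -3.81876642e-02],
       [-2.62055188e-02,  1.66433010e-01,  9.85704481e-01,
         1.27205935e+00],
       [ 0.00000000e+00,  0.00000000e+00,  0.00000000e+00,
         1.00000000e+00]])}
```

View pics/top0.png

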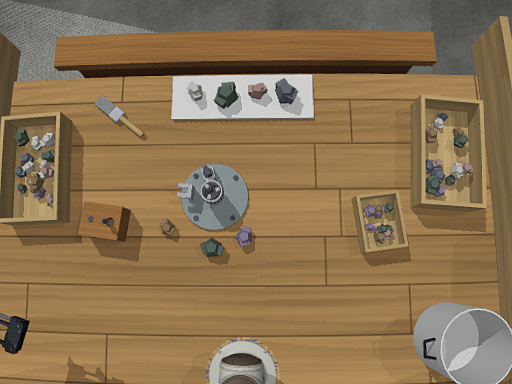

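View pics/scene0.png

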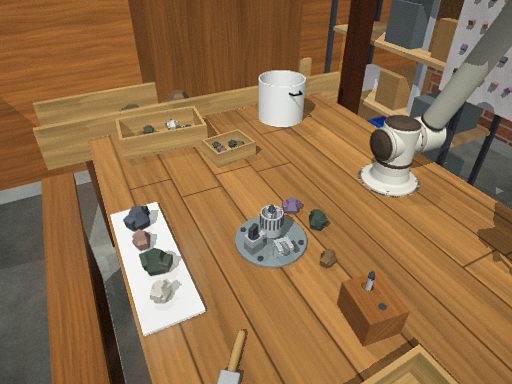

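The top view shows the chuck at about (211,192), the pin at (207,172), the bracket at (184,189) and the wooden block at (105,221). The stones are at (168,227), (211,247) and (244,237). The scene view agrees with this. Next I'll get positions from depth.

```bash
cat > h.py <<'E'
import numpy as np, cv2
from station import r
def cloud(n,d,k=None):
    k=k or r.get_calibration(n);h,w=d.shape
    u,v=np.meshgrid(np.arange(w),np.arange(h))
    p=cv2.undistortPoints(np.stack([u,v],-1).reshape(-1,1,2).astype(float),k["mtx"],k["distortion"]).reshape(h,w,2)
    P=np.stack([p[...,0]*d,-p[...,1]*d,-d],-1)
    T=k["extrinsics"];return P@T[:3,:3].T+T[:3,3]
def proj(n,X,k=None):
    k=k or r.get_calibration(n);T=k["extrinsics"]
    C=(np.atleast_2d(X)-T[:3,3])@T[:3,:3]*[1,-1,-1]
    return cv2.projectPoints(C,np.zeros(3),np.zeros(3),k["mtx"],k["distortion"])[0].reshape(-1,2)
E
python3 - <<'E'
from h import *
for n,c0 in (("top",(165,150,95,90)),("scene",(225,190,95,85))):
    z=np.load(f"pics/{n}0.npz");W=cloud(n,z["d"]);x,y,w,h=c0
    sub=W[y:y+h,x:x+w].reshape(-1,3)
    tab=np.median(sub[sub[:,2]<0.006][:,2]) if (sub[:,2]<0.006).any() else None
    print(n,"table",tab)
    for lo,hi in ((.007,.018),(.064,.075),(.075,.085),(.105,.114)):
        m=sub[(sub[:,2]>lo)&(sub[:,2]<hi)]
        print(lo,len(m),m[:,:2].min(0),m[:,:2].max(0),m.mean(0))
    m=sub[(sub[:,2]>.007)&(sub[:,2]<.018)]
    hull=cv2.convexHull((m[:,:2]*1e4).astype(np.float32));print("circ",[np.array(q)/1e4 for q in cv2.minEnclosingCircle(hull)], np.array(cv2.fitEllipse(hull)[0])/1e4)
    im=z["c"][y:y+h,x:x+w,::-1];cv2.imwrite(f"pics/{n}0c.png",cv2.resize(im,None,fx=6,fy=6,interpolation=cv2.INTER_CUBIC))
a=[cv2.imread(f"pics/{n}0c.png") for n in("top","scene")]
a=[cv2.resize(i,(400,380)) for i in a];cv2.imwrite("pics/both.png",np.hstack(a))
E
```

```text
top table 0.0009300172730519751
0.007 2630 [ 0.40553256 -0.05003039] [0.68461861 0.23996227] [0.52622053 0.08138599 0.01292938]
0.064 295 [0.50490852 0.05691735] [0.61841045 0.19485199] [0.5491474  0.13207473 0.07030408]
0.075 44 [0.50661403 0.05619693] [0.59598229 0.1935277 ] [0.54330649 0.10041277 0.07875493]
0.105 114 [0.5054557 0.0566816] [0.56668272 0.12019988] [0.53520285 0.08804549 0.11018644]
circ [array([0.54532632, 0.1037629 ]), np.float64(0.1840936279296875)] [0.53803589 0.10657706]
scene table -0.0005540847553427986
0.007 1720 [ 0.37875587 -0.02110444] [0.63803052 0.1942452 ] [0.53491983 0.11009317 0.01162851]
0.064 271 [0.5097723 0.0586509] [0.61227031 0.1972663 ] [0.55214364 0.14750283 0.0689531 ]
0.075 97 [0.50436407 0.05992262] [0.611893   0.12180589] [0.55800588 0.10774637 0.08007275]
0.105 146 [0.50326882 0.05792537] [0.56446098 0.12215854] [0.53546046 0.09384308 0.10899041]
circ [array([0.50238398, 0.07472684]), np.float64(0.13965570068359376)] [0.50474692 0.07978541]
```

View pics/both.png

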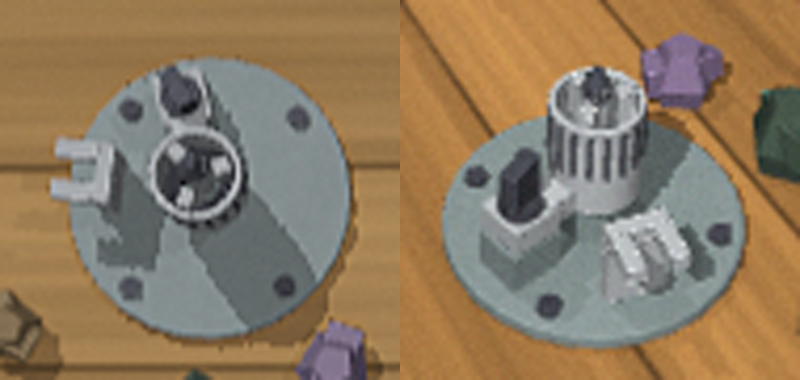

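The crops show the plate centre at top-crop (211,197), the sleeve ring at (197,175), the lug with the pin's dark block at (180,90), and the bracket opening outward at (85,170). Next I'll unproject these.

Run:
```python
from h import *
def unproj(n,uv,z):
    k=r.get_calibration(n);p=cv2.undistortPoints(np.array([[uv]],float),k["mtx"],k["distortion"]).ravel()
    T=k["extrinsics"];d=T[:3,:3]@[p[0],-p[1],-1];t=(z-T[2,3])/d[2];return (T[:3,3]+t*d)[:2]
print("plate",unproj("top",(165+211/4.21-.4,150+197.5/4.22-.4),.012), "ring",unproj("top",(165+197/4.21-.4,150+175/4.22-.4),.11))
print("scene ring",unproj("scene",(225+599/4.21-400/4.21-.4,190+101/4.47-.4),.11))
C=np.array([.535,.0893])
for n in ("top","scene"):
    z=np.load(f"pics/{n}0.npz");W=cloud(n,z["d"]).reshape(-1,3);c=z["c"].reshape(-1,3).astype(int)
    rr=np.hypot(*(W[:,:2]-C).T)
    m=(rr<.11)&(rr>.045)&(W[:,2]>.085)&(W[:,2]<.102);q=W[m];print(n,"pin",m.sum(),q.mean(0),q.min(0),q.max(0),np.median(q,0))
    m=(rr<.125)&(rr>.045)&(W[:,2]>.064)&(W[:,2]<.076)&(W[:,1]>C[1]+.03)&(W[:,0]<C[0]+.055);q=W[m];print("brk",m.sum(),q.mean(0),q.min(0),q.max(0))
    rect=cv2.minAreaRect((q[:,:2]*1e3).astype(np.float32));print(rect)
    m=(rr<.02)&(W[:,2]>.117);q=W[m];print("drill",m.sum(),q.mean(0),q.max(0))
    for nm,c0 in (("rack",(.5,.37)),):
        m=(np.hypot(*(W[:,:2]-c0).T)<.13)&(W[:,2]>.078);print(nm,W[m].mean(0),W[m].max(0))
    # sleeve fit, ring z .105-.113
    m=(rr<.04)&(rr>.02)&(W[:,2]>.106)&(W[:,2]<.113);q=W[m][:,:2];
    print("sleeve",cv2.minEnclosingCircle((q*1e3).astype(np.float32)))
k=r.get_calibration("wrist");s=r.sense();print(s["ee_rot"].T@(k["extrinsics"][:3,3]-s["tcp_pos"]),s["ee_rot"].T@k["extrinsics"][:3,:3],k["mtx"])
```

```text
plate [0.53427841 0.08722248] ring [0.53410472 0.08722928]
scene ring [0.53306307 0.09059381]
top pin 49 [0.59948694 0.10365659 0.09582864] [0.58548463 0.09172602 0.08551333] [0.6145852  0.11421385 0.10072791] [0.5992124  0.10304165 0.09644904]
brk 151 [0.5454122  0.17056204 0.071195  ] [0.52311887 0.15052344 0.06460946] [0.56930509 0.19485199 0.0756162 ]
((545.7098388671875, 173.13232421875), (41.49932098388672, 43.607269287109375), 83.03723907470703)
drill 51 [0.53603712 0.08844159 0.12670155] [0.55030538 0.09913829 0.13837919]
rack [0.45370958 0.41781413 0.08740511] [0.51075693 0.48139593 0.13854666]
sleeve ((536.7803955078125, 88.03608703613281), 32.286094665527344)
scene pin 62 [0.5987894  0.10734732 0.09332651] [0.58143076 0.09241339 0.0852667 ] [0.61252829 0.11761518 0.09749314] [0.59919702 0.10776299 0.09422695]
brk 165 [0.54359515 0.17250713 0.06888307] [0.51943378 0.15012001 0.06427643] [0.56678569 0.1972663  0.07309193]
((542.5076904296875, 173.39552307128906), (44.93010711669922, 43.8129768371582), 83.58863830566406)
drill 45 [0.53677281 0.09233895 0.12519694] [0.54777195 0.10088617 0.1372251 ]
rack [0.45678394 0.42283242 0.08625996] [0.50822582 0.48228774 0.13687358]
sleeve ((532.4298706054688, 90.29695129394531), 33.5925178527832)
[ 0.08442849 -0.00037731 -0.16269259] [[-1.56267015e-04  9.52398942e-01  3.04854442e-01]
 [ 9.99999918e-01  3.46121583e-05  4.04463252e-04]
 [ 3.74658704e-04  3.04854480e-01 -9.52398869e-01]] [[264.65715538   0.         254.84393099]
 [  0.         264.65715538 191.06911004]
 [  0.           0.           1.        ]]
```

jog_arm --plan "0 0 0 0 0 -0.95 -1;0 0 0 0 0 -0.95 -1;0 0 0 0 0 -0.95 -1;0 0 0 0 0 -0.95 -1;0.483 0.969 0 0 0 0 -1;0.483 0.969 0 0 0 0 -1;0.483 0.969 0 0 0 0 -1;0.483 0.969 0 0 0 0 -1;0.483 0.969 0 0 0 0 -1;0.483 0.969 0 0 0 0 -1"

```text
time_s: 1.1
tcp_pos: [0.2826, 0.4747, 0.2221]
ee_rot: [[0.97, 0.241, -0.0], [0.241, -0.97, -0.001], [-0.001, 0.001, -1.0]]
wrist_force: [0.5, -0.3, 0.1]
gripper_width: 0.997
gripper_force: 0.0
```

jog_arm --plan "0.483 0.969 0 0 0 0 -1;0.483 0.969 0 0 0 0 -1;0.483 0.969 0 0 0 0 -1;0.483 0.969 0 0 0 0 -1;0.483 0.969 0 0 0 0 -1;0.483 0.969 0 0 0 0 -1;0.483 0.969 0 0 0 0 -1;0.483 0.969 0 0 0 0 -1;0.483 0.969 0 0 0 0 -1;0.483 0.969 0 0 0 0 -1"

```text
time_s: 2.1
tcp_pos: [0.4581, 0.2689, 0.2222]
ee_rot: [[0.97, 0.241, -0.001], [0.241, -0.97, -0.0], [-0.001, 0.0, -1.0]]
wrist_force: [-0.1, 0.4, -0.2]
gripper_width: 1.001
gripper_force: 0.0
```

jog_arm --plan "0.483 0.969 0 0 0 0 -1;0.483 0.969 0 0 0 0 -1;0.483 0.969 0 0 0 0 -1;0.483 0.969 0 0 0 0 -1;0.483 0.969 0 0 0 0 -1;0.483 0.969 0 0 0 0 -1;0.483 0.969 0 0 0 0 -1;0.483 0.969 0 0 0 0 -1;0 0 0 0 0 0 -1;0 0 0 0 0 0 -1"

```text
time_s: 3.1
tcp_pos: [0.5981, 0.1047, 0.2217]
ee_rot: [[0.971, 0.24, -0.002], [0.24, -0.971, -0.0], [-0.002, -0.0, -1.0]]
wrist_force: [0.1, -0.7, -0.1]
gripper_width: 1.003
gripper_force: 0.0
```

Run:
```python
from h import *
s=r.sense();k=r.get_calibration("wrist");c,d=r.capture("wrist");np.savez("pics/w1.npz",c=c,d=d,**k)
print(s["tcp_pos"],s["ee_rot"].round(4),s["joints"],s["time_s"],s["moment"],s["wrist_force"])
psi=np.radians(14);C=np.array([.5345,.0888]);e=lambda a,rr,z:[C[0]+rr*np.cos(psi+a),C[1]+rr*np.sin(psi+a),z]
X=[e(0,66e-3+a*.015,.096) for a in(-1,1)]+[e(1.22,.088,.07),[*C,.138],e(0,0,.11)]+[e(t,.032,.11) for t in np.arange(12)*np.pi/6]+[e(t,.105,.012) for t in np.arange(24)*np.pi/12]
im=cv2.resize(c[:,:,::-1],(768,576),interpolation=cv2.INTER_CUBIC).copy()
for p in proj("wrist",X,k): cv2.circle(im,tuple(int(v) for v in (p*1.5).round()),2,(0,0,255),-1)
cv2.imwrite("pics/w1.png",im)
```

```text
[0.59807668 0.10472541 0.22172711] [[ 9.707e-01  2.401e-01 -1.600e-03]
 [ 2.401e-01 -9.707e-01 -3.000e-04]
 [-1.600e-03 -1.000e-04 -1.000e+00]] [ 2.51796221e+01  2.03882920e+01 -2.17711139e+00 -2.38832941e-02
 -6.75242951e+01  7.87222426e+01] 3.1 [ 0.04703482 -0.00068847 -0.02689344] [ 0.06410347 -0.73440938 -0.10963937]
```

View pics/w1.png

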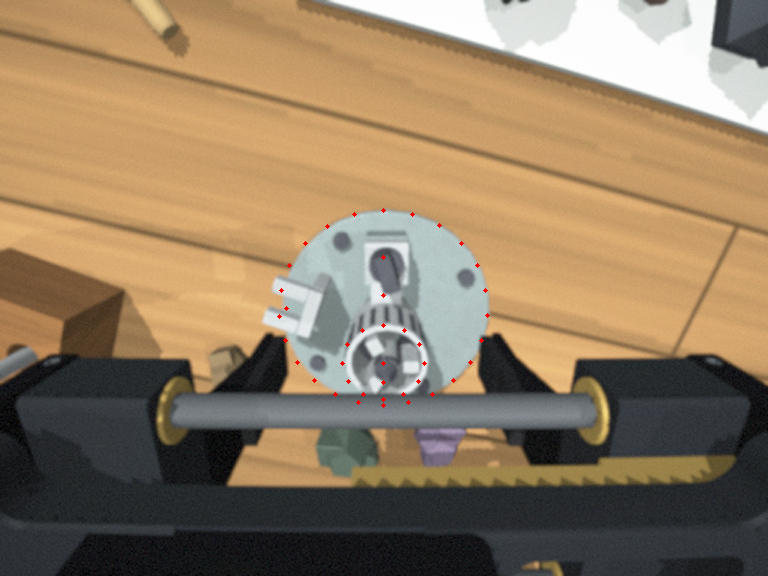

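The wrist view shows the plate and the ring at (387,362), close to the model dots. The pin sits a few pixels right of the prediction, near (387,265). I'll enlarge that area.

Run:
```python
from h import *
z=np.load("pics/w1.npz");k={a:z[a] for a in("mtx","distortion","extrinsics")}
c=z["c"][:,:,::-1]
x,y,w,h=170,135,165,135
im=cv2.resize(c[y:y+h,x:x+w],None,fx=4.5,fy=4.5,interpolation=cv2.INTER_CUBIC)
psi=np.radians(14);C=np.array([.5345,.0888]);R=np.array([[np.cos(psi),-np.sin(psi)],[np.sin(psi),np.cos(psi)]])
P=[(66+a,b,zz) for zz in(96,66) for a in(-15,15) for b in(-7,7)]+[(66+a,b,60) for a,b in((18,18),(18,-18))]
n=[(88+a)*1 for a in(-6,10)]
a=1.22;P+=[(q*np.cos(a)-b*np.sin(a),q*np.sin(a)+b*np.cos(a),70) for q in(82,98) for b in(-8.5,8.5,-20.5,20.5)]
P+=[(0,0,138)]+[(32*np.cos(t),32*np.sin(t),110) for t in np.arange(24)*np.pi/12]
X=[[*(C+R@np.array(p[:2])/1e3),p[2]/1e3] for p in P]
for p in proj("wrist",X,k): cv2.circle(im,tuple(int(v) for v in ((p+.5-[x,y])*4.5).round()),2,(0,0,255),-1)
cv2.imwrite("pics/w1c.png",im)
```

```text
(no output)
```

View pics/w1c.png

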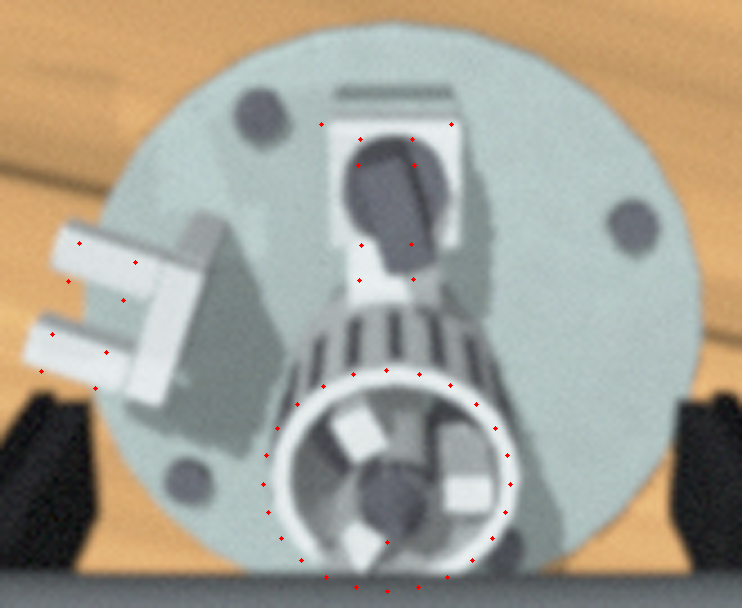

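The crop shows the model about 10 px too far left and 5 px too low, so the chuck is really near (.5365,.087). The pin's block also looks turned about 15° counter-clockwise in its bore. I'll check its pose with the wrist depth.

Run:
```python
from h import *
z=np.load("pics/w1.npz");k={a:z[a] for a in("mtx","distortion","extrinsics")}
W=cloud("wrist",z["d"],k);print("bg table",np.median(W[60:100,100:250,2]))
W=W.reshape(-1,3);rr=np.hypot(*(W[:,:2]-[.6,.104]).T)
for lo in(.088,.091):
    q=W[(rr<.03)&(W[:,2]>lo)&(W[:,2]<.104)];p=(q[:,:2]-q[:,:2].mean(0));e,v=np.linalg.eigh(p.T@p)
    print(len(q),q.mean(0),np.degrees(np.arctan2(v[1,1],v[0,1]))%180,np.sqrt(12*e/len(q)),cv2.minAreaRect((q[:,:2]*1e3).astype(np.float32)))
q=W[(rr<.022)&(W[:,2]>.061)&(W[:,2]<.071)];print("collar",q.mean(0))
C=np.array([.536,.087]);rr=np.hypot(*(W[:,:2]-C).T)
q=W[(rr<.037)&(rr>.02)&(W[:,2]>.106)&(W[:,2]<.114)];print("ring",cv2.minEnclosingCircle((q[:,:2]*1e3).astype(np.float32)),np.median(q[:,2]))
q=W[(rr<.02)&(W[:,2]>.12)&(W[:,2]<.142)];print("drill",len(q),q.mean(0),q[q[:,2].argmax()])
q=W[(rr<.014)&(W[:,2]>.1)&(W[:,2]<.118)];print(len(q))
n=C+.088*np.array([np.cos(.243+1.22),np.sin(.243+1.22)])
q=W[(np.hypot(*(W[:,:2]-n).T)<.035)&(W[:,2]>.066)&(W[:,2]<.075)];print("brk",n,q.mean(0),cv2.minAreaRect((q[:,:2]*1e3).astype(np.float32)))
```

```text
bg table 0.0006091162012670237
328 [0.60063578 0.10318254 0.09616625] 31.409913584489146 [0.01404465 0.03057931] ((599.59375, 102.89064025878906), (30.11986541748047, 14.026369094848633), 30.86650276184082)
319 [0.6003684  0.10309633 0.09635197] 31.575609920605785 [0.01396539 0.03018761] ((599.5706176757812, 102.88237762451172), (30.074172973632812, 14.022199630737305), 30.83379364013672)
collar [0.60243894 0.10268045 0.06462404]
ring ((536.9024047851562, 87.06764221191406), 32.4552116394043) 0.11022067950542808
drill 224 [0.54048631 0.08867934 0.12856169] [0.53926629 0.08714647 0.13717731]
126
brk [0.54546772 0.17448921] [0.54569962 0.16869016 0.07050845] ((544.8404541015625, 171.0267333984375), (41.115631103515625, 43.38595962524414), 83.5389633178711)
```

jog_arm --plan "0 0 0 0 0 -0.717 -1;0 0 0 0 0 -0.717 -1;0 0 0 0 0 -0.717 -1;0.03 0.1 0 0 0 0 -1;0 0 0.8 0 0 0 -1;0 0 0.8 0 0 0 -1;0 0 0.8 0 0 0 -1;0 0 0.8 0 0 0 -1;0 0 0.6 0 0 0 -1;0 0 0 0 0 0 -1"

```text
time_s: 4.15
tcp_pos: [0.5984, 0.1034, 0.1252]
ee_rot: [[0.856, 0.516, -0.005], [0.516, -0.856, -0.002], [-0.005, -0.001, -1.0]]
wrist_force: [0.4, 0.4, -0.1]
gripper_width: 1.001
gripper_force: 0.0
```

Run:
```python
from h import *
s=r.sense();k=r.get_calibration("wrist");c,d=r.capture("wrist")
print(s["tcp_pos"],s["ee_rot"].round(4)[:,0],s["wrist_force"])
W=cloud("wrist",d,k).reshape(-1,3);rr=np.hypot(*(W[:,:2]-[.6,.103]).T)
q=W[(rr<.022)&(W[:,2]>.09)&(W[:,2]<.102)];print(len(q),q.mean(0),cv2.minAreaRect((q[:,:2]*1e3).astype(np.float32)))
```

```text
[0.59840016 0.10340874 0.12516352] [ 0.8563  0.5164 -0.0052] [ 0.41128487  0.44939586 -0.0689488 ]
627 [0.60097553 0.10338616 0.09626102] ((599.4111328125, 102.67986297607422), (30.716693878173828, 13.371992111206055), 31.554279327392578)
```

jog_arm --plan "0.04 0.04 0 0 0.037 0 -1;0 0 0.8 0 0 0 -1;0 0 0.8 0 0 0 -1;0 0 0.73 0 0 0 -1;0 0 0 0 0 0 -1;0 0 0 0 0 0 1;0 0 0 0 0 0 1;0 0 0 0 0 0 1;0 0 0 0 0 0 1;0 0 0 0 0 0 1"

```text
time_s: 5.2
tcp_pos: [0.6021, 0.1034, 0.0698]
ee_rot: [[0.856, 0.518, 0.005], [0.518, -0.856, 0.003], [0.006, 0.0, -1.0]]
wrist_force: [-0.9, -0.3, -0.7]
gripper_width: 0.633
gripper_force: 0.0
```

jog_arm --plan "0 0 0 0 0 0 1;0 0 0 0 0 0 1;0 0 0 0 0 0 1;0 0 0 0 0 0 1;0 0 0 0 0 0 1;0 0 0 0 0 0 1;0 0 0 0 0 0 1;0 0 0 0 0 0 1;0 0 0 0 0 0 1;0 0 0 0 0 0 1"

```text
time_s: 6.2
tcp_pos: [0.6019, 0.1032, 0.0693]
ee_rot: [[0.856, 0.518, 0.004], [0.518, -0.856, 0.003], [0.005, 0.0, -1.0]]
wrist_force: [-0.0, -0.7, 0.1]
gripper_width: 0.156
gripper_force: 30.0
```

jog_arm --plan "0 0 -0.2 0 0 0 1;0 0 -0.3 0 0 0 1;0 0 -0.4 0 0 0 1;0 0 -0.4 0 0 0 1;0 0 -0.4 0 0 0 1;0 0 -0.4 0 0 0 1;0 0 -0.4 0 0 0 1;0 0 -0.4 0 0 0 1;0 0 -0.3 0 0 0 1;0 0 0 0 0 0 1"

```text
time_s: 7.2
tcp_pos: [0.6023, 0.1033, 0.1509]
ee_rot: [[0.855, 0.518, 0.007], [0.518, -0.855, 0.004], [0.008, 0.001, -1.0]]
wrist_force: [-0.8, 0.1, -0.6]
gripper_width: 0.16
gripper_force: 30.0
```

Run:
```python
from h import *
s=r.sense();k=r.get_calibration("wrist");c,d=r.capture("wrist");np.savez("pics/w2.npz",c=c,d=d,**k)
print(s["tcp_pos"],s["ee_rot"].round(4),s["wrist_force"],s["joints"],s["moment"],s["gripper_width"])
W=cloud("wrist",d,k).reshape(-1,3);p=s["tcp_pos"]
rr=np.hypot(*(W[:,:2]-p[:2]).T)
for lo,hi in((.016,.06),(-.05,.0)):
  q=W[(rr<.03)&(W[:,2]>p[2]+lo)&(W[:,2]<p[2]+hi)];print(lo,len(q),len(q) and (q.mean(0),q.min(0),q.max(0)))
n=np.array([.5462,.1746])
q=W[(np.hypot(*(W[:,:2]-n).T)<.036)&(W[:,2]>.064)&(W[:,2]<.076)];print("brk",q.mean(0),cv2.minAreaRect((q[:,:2]*1e3).astype(np.float32)))
cv2.imwrite("pics/w2.png",cv2.resize(c[:,:,::-1],(768,576)))
```

```text
[0.60231906 0.10331255 0.15085313] [[ 8.555e-01  5.178e-01  7.100e-03]
 [ 5.178e-01 -8.555e-01  3.600e-03]
 [ 7.900e-03  6.000e-04 -1.000e+00]] [-0.82590127  0.12989314 -0.57854575] [ 2.48833519e+01  2.37740532e+01 -7.69810609e+00 -1.81766205e-02
 -5.80750668e+01  9.63124294e+01] [-0.08816682 -0.03523613  0.02665819] 0.1600773245890278
0.016 2048 (array([0.60777774, 0.1070142 , 0.18417201]), array([0.58620656, 0.08734604, 0.16686347]), array([0.62115037, 0.1243302 , 0.21059823]))
-0.05 251 (array([0.60842474, 0.10765528, 0.13097669]), array([0.5990695 , 0.09640923, 0.10091616]), array([0.61521793, 0.11747168, 0.15082318]))
brk [0.5467994  0.16964882 0.07007708] ((545.4039306640625, 171.28762817382812), (42.43028259277344, 43.239864349365234), 84.33511352539062)
```

View pics/w2.png

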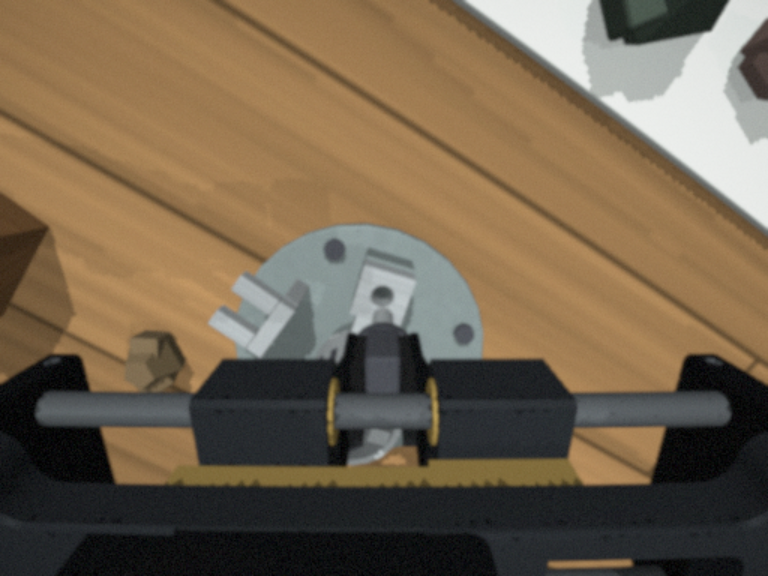

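The pin is out and held; the bracket shows at (265,315) in this view, the empty bore at (382,294). Next I carry the pin over the notch.

jog_arm --plan "-0.04 -0.3 0 0 -0.05 0 1;-0.06 -0.6 0 0 0 0 1;-0.06 -0.7 0 0 0 0 1;-0.06 -0.7 0 0 0 0 1;-0.06 -0.7 0 0 0 0 1;-0.06 -0.48 0 0 0 0 1;0 -0.2 0 0 0 0 1;0 0 0 0 0 0 1;0 0 0 0 0 0 1;0 0 0 0 0 0 1"

```text
time_s: 8.25
tcp_pos: [0.5469, 0.1769, 0.1492]
ee_rot: [[0.856, 0.517, -0.002], [0.517, -0.856, -0.001], [-0.002, 0.0, -1.0]]
wrist_force: [0.2, 0.0, -0.9]
gripper_width: 0.158
gripper_force: 30.0
```

Run:
```python
from h import *
s=r.sense();k=r.get_calibration("wrist");c,d=r.capture("wrist");np.savez("pics/w3.npz",c=c,d=d,**k)
ks=r.get_calibration("scene");c2,d2=r.capture("scene");np.savez("pics/s3.npz",c=c2,d=d2)
print(s["tcp_pos"],s["ee_rot"].round(4),s["wrist_force"],s["joints"][5],s["moment"])
p=proj("scene",[.546,.176,.08],ks)[0];x,y=(p-[50,50]).astype(int)
a=cv2.resize(c2[y:y+100,x:x+100,::-1],(500,500),interpolation=cv2.INTER_CUBIC)
p=proj("wrist",[.546,.176,.09],k)[0];print(p);x,y=(p-[30,50]).astype(int)
x=max(x,0);y=max(y,0);b=cv2.resize(c[y:y+100,x:x+60,::-1],(300,500),interpolation=cv2.INTER_CUBIC)
cv2.imwrite("pics/w3.png",np.hstack([a,b]))
```

```text
[0.54694042 0.17691419 0.14920378] [[ 8.56e-01  5.17e-01 -1.60e-03]
 [ 5.17e-01 -8.56e-01 -1.10e-03]
 [-2.00e-03  1.00e-04 -1.00e+00]] [ 0.23021585  0.00272417 -0.85992363] 87.0650586948169 [-0.07740948 -0.03702692 -0.00390165]
[255.46578782 206.85929576]
```

View pics/w3.png

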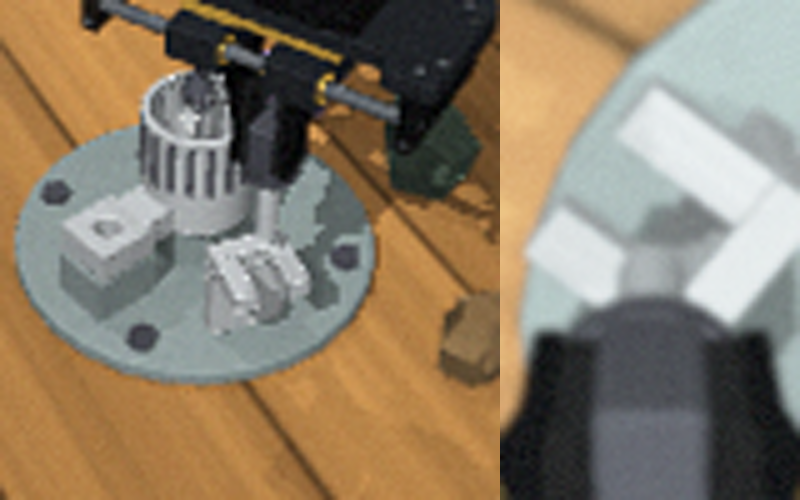

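The shank tip appears over the slot between the prongs (right crop, near (655,270)). A quick metric check of the tip, then I lower.

Run:
```python
from h import *
z=np.load("pics/w3.npz");k={a:z[a] for a in("mtx","distortion","extrinsics")}
W=cloud("wrist",z["d"],k).reshape(-1,3)
rr=np.hypot(*(W[:,:2]-[.546,.1765]).T)
q=W[(rr<.02)&(W[:,2]>.09)&(W[:,2]<.125)];print(len(q),q.mean(0),q.min(0),q.max(0))
for h in(.095,.105,.115):
    m=q[abs(q[:,2]-h)<.005];t=np.array([.856,.517]);n=np.array([.517,-.856]);print(h,len(m),(m[:,:2]@t).max(),np.percentile(m[:,:2]@n,[2,98]))
```

```text
118 [0.54842903 0.1784335  0.10698364] [0.54325589 0.17178338 0.09623286] [0.55050596 0.18197207 0.11762319]
0.095 17 0.5628773395696042 [0.12543967 0.13616166]
0.105 60 0.5631827733330086 [0.12530714 0.13632471]
0.115 41 0.5632516706892199 [0.126122  0.1354777]
```

jog_arm --plan "0 0 0.2 0 0 0 1;0 0 0.3 0 0 0 1;0 0 0.3 0 0 0 1;0 0 0.3 0 0 0 1;0 0 0.1 0 0 0 1;0 0 0 0 0 0 1;0 0 0 0 0 0 1;0 0 0 0 0 0 1;0 0 0 0 0 0 1;0 0 0 0 0 0 1"

```text
time_s: 9.35
tcp_pos: [0.5467, 0.1774, 0.1196]
ee_rot: [[0.856, 0.518, -0.001], [0.518, -0.856, -0.001], [-0.001, -0.0, -1.0]]
wrist_force: [-0.8, -0.6, -0.4]
gripper_width: 0.157
gripper_force: 30.0
```

jog_arm --plan "0.034 0.02 0 0 0 0 1;0 0 0.2 0 0 0 1;0 0 0.3 0 0 0 1;0 0 0.3 0 0 0 1;0 0 0.3 0 0 0 1;0 0 0.25 0 0 0 1;0 0 0.1 0 0 0 1;0 0 0.05 0 0 0 1;0 0 0 0 0 0 1;0 0 0 0 0 0 1"

```text
time_s: 10.35
tcp_pos: [0.5478, 0.1775, 0.0821]
ee_rot: [[0.856, 0.518, -0.001], [0.518, -0.856, -0.001], [-0.001, 0.0, -1.0]]
wrist_force: [-0.2, 0.4, -1.7]
gripper_width: 0.158
gripper_force: 30.0
```

jog_arm --plan "0 0 0.04 0 0 0 1;0 0 0.04 0 0 0 1;0 0 0.04 0 0 0 1;0 0 0 0 0 0 1;0 0 0 0 0 0 -1;0 0 0 0 0 0 -1;0 0 0 0 0 0 -1;0 0 0 0 0 0 -1;0 0 0 0 0 0 -1;0 0 0 0 0 0 -1"

```text
time_s: 11.35
tcp_pos: [0.5475, 0.1773, 0.0788]
ee_rot: [[0.856, 0.518, -0.002], [0.518, -0.856, -0.001], [-0.002, 0.0, -1.0]]
wrist_force: [0.5, 0.6, -0.2]
gripper_width: 0.618
gripper_force: 0.0
```

Run:
```python
from h import *
s=r.sense();k=r.get_calibration("wrist");c,d=r.capture("wrist")
print(s["tcp_pos"],s["wrist_force"],s["gripper_width"])
W=cloud("wrist",d,k).reshape(-1,3)
rr=np.hypot(*(W[:,:2]-[.5455,.1765]).T)
q=W[(rr<.022)&(W[:,2]>.1)&(W[:,2]<.118)];print(len(q),q.mean(0),np.percentile(q[:,2],[5,95]),cv2.minAreaRect((q[:,:2]*1e3).astype(np.float32)))
```

```text
[0.54753427 0.17731343 0.07875035] [ 0.52224086  0.62283544 -0.20263019] 0.6182264559887297
648 [0.55308414 0.18107931 0.10574288] [0.10198118 0.10728368] ((551.9047241210938, 180.2825164794922), (16.158164978027344, 13.65038776397705), 30.8695068359375)
```

jog_arm --plan "0 0 -0.4 0 0 0 -1;0 0 -0.9 0 0 0 -1;0 0 -0.9 0 0 0 -1;0 0 -0.9 0 0 0 -1;0 0 -0.5 0 0 0 -1;-0.558 0.717 0 0 0 0 -1;-0.558 0.717 0 0 0 0 -1;-0.558 0.717 0 0 0 0 -1;-0.558 0.717 0 0 0 0 -1;0 0 0 0 0 0 -1"

```text
time_s: 12.4
tcp_pos: [0.5362, 0.0851, 0.169]
ee_rot: [[0.857, 0.515, -0.003], [0.515, -0.857, -0.001], [-0.003, -0.0, -1.0]]
wrist_force: [-0.7, -0.0, -1.0]
gripper_width: 0.997
gripper_force: 0.0
```

Run:
```python
from h import *
s=r.sense();k=r.get_calibration("wrist");c,d=r.capture("wrist");np.savez("pics/w4.npz",c=c,d=d,**k)
print(s["tcp_pos"],s["ee_rot"].round(4)[:,2],s["wrist_force"],s["joints"],s["moment"])
W=cloud("wrist",d,k).reshape(-1,3);C=np.array([.537,.087]);rr=np.hypot(*(W[:,:2]-C).T)
q=W[(rr<.037)&(rr>.02)&(W[:,2]>.106)&(W[:,2]<.113)];print("ring",len(q),cv2.minEnclosingCircle((q[:,:2]*1e3).astype(np.float32)),np.median(q[:,2]))
from scipy.optimize import least_squares
# outer wall below the rim
q=W[(rr<.036)&(rr>.025)&(W[:,2]>.07)&(W[:,2]<.105)][:,:2];f=least_squares(lambda p:np.hypot(*(q-p).T)-.0315,C,loss='soft_l1',f_scale=.001);print(len(q),f.x)
q=W[(rr<.02)&(W[:,2]>.117)&(W[:,2]<.142)];print("drill",len(q),q.mean(0),len(q) and q[q[:,2].argmax()])
n=np.array([.5455,.1765]);q=W[(np.hypot(*(W[:,:2]-n).T)<.03)&(W[:,2]>.1)&(W[:,2]<.112)];print("pin",len(q),q.mean(0),cv2.minAreaRect((q[:,:2]*1e3).astype(np.float32)))
cv2.imwrite("pics/w4.png",cv2.resize(c[:,:,::-1],(768,576)))
```

```text
[0.53620172 0.08511013 0.16903243] [-0.0025 -0.0012 -1.    ] [-0.68294202 -0.02046106 -1.04789972] [ 2.61371735e+01  1.68215371e+01 -1.55501895e+01  3.46683221e-04
 -5.77896580e+01  9.48826605e+01] [-0.01413632 -0.02974368  0.01373466]
ring 1250 ((535.9495239257812, 87.02059173583984), 33.04062271118164) 0.11037989293673862
964 [0.53867088 0.08739995]
drill 511 [0.53875771 0.08873503 0.12673782] [0.53665818 0.08642581 0.13807365]
pin 641 [0.54679292 0.17560318 0.10609687] ((545.9725341796875, 176.040771484375), (29.68026351928711, 14.616918563842773), 30.982107162475586)
```

View pics/w4.png

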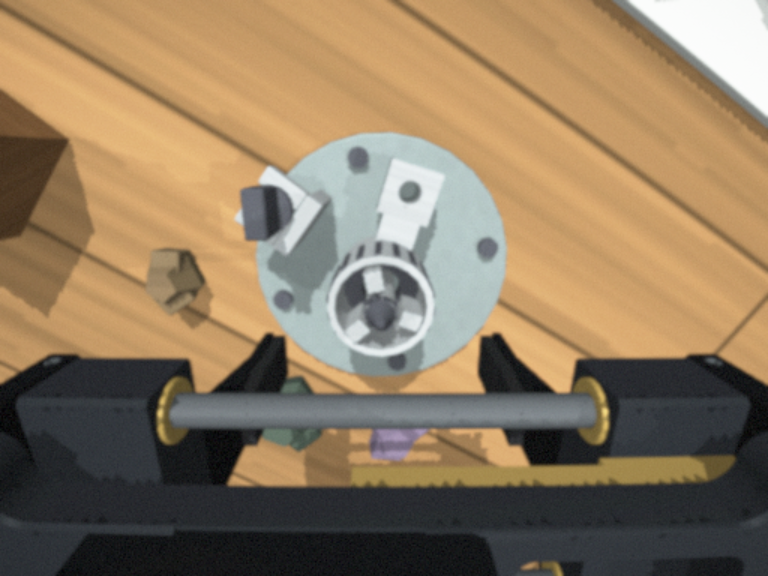

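The pin hangs by its collar in the notch at (265,212). The ring is at (380,307), with the drill inside it near (380,312). Next I lower over the sleeve and close.

jog_arm --plan "0.056 -0.058 0.3 0 0.015 0 -1;0 0 0.6 0 0 0 -1;0 0 0.7 0 0 0 -1;0 0 0.7 0 0 0 -1;0 0 0.7 0 0 0 -1;0 0 0.5 0 0 0 -1;0 0 0.18 0 0 0 -1;0 0 0 0 0 0 -1;0 0 0 0 0 0 -1;0 0 0 0 0 0 -1"

```text
time_s: 13.45
tcp_pos: [0.5381, 0.0894, 0.0778]
ee_rot: [[0.855, 0.518, 0.002], [0.518, -0.855, 0.001], [0.002, 0.0, -1.0]]
wrist_force: [-0.3, 0.0, 0.4]
gripper_width: 1.0
gripper_force: 0.0
```

Run:
```python
from h import *
s=r.sense();print(s["tcp_pos"],s["ee_rot"].round(4),s["wrist_force"],s["joints"],s["moment"])
```

```text
[0.53811342 0.08944063 0.07776394] [[ 8.555e-01  5.178e-01  2.000e-03]
 [ 5.178e-01 -8.555e-01  8.000e-04]
 [ 2.100e-03  3.000e-04 -1.000e+00]] [-0.27619686  0.03547004  0.36561724] [ 2.64756354e+01  2.30031480e+01 -2.16366323e+01  1.04717677e-02
 -4.52382418e+01  9.47032824e+01] [-0.07181528 -0.0277523   0.04931105]
```

jog_arm --plan "-0.09 0.05 0 0 0 0 -1;0 0 0 0 0 0 -1;0 0 0 0 0 0 1;0 0 0 0 0 0 1;0 0 0 0 0 0 1;0 0 0 0 0 0 1;0 0 0 0 0 0 1;0 0 0 0 0 0 1;0 0 0 0 0 0 1;0 0 0 0 0 0 1"

```text
time_s: 14.45
tcp_pos: [0.5364, 0.0867, 0.0769]
ee_rot: [[0.856, 0.518, 0.0], [0.518, -0.856, -0.0], [0.0, 0.0, -1.0]]
wrist_force: [1.6, -3.0, -0.9]
gripper_width: 0.731
gripper_force: 30.0
```

```bash
cat > q.py <<'E'
from h import *
s=r.sense();R=s["ee_rot"];p=s["tcp_pos"];F=s["wrist_force"];M=s["moment"]
yaw=np.degrees(np.arctan2(R[1,0],R[0,0]))
print("t",s["time_s"],"p",p.round(4),"yaw",yaw.round(2),"F",F.round(2),"Ftool",(R.T@F).round(2),"M",M.round(3),"w",s["gripper_width"],s["gripper_force"],"j",s["joints"].round(1))
E
python3 q.py
```

```text
t 14.45 p [0.5364 0.0867 0.0769] yaw 31.18 F [ 1.65 -3.   -0.95] Ftool [-0.14  3.42  0.95] M [-0.794 -0.437  0.052] w 0.730973841031129 30.00031747855246 j [ 26.3  22.9 -21.9   0.  -45.1  94.9]
```

jog_arm --plan "0 0 0 0 0 0.3 1;0 0 0 0 0 0.6 1;0 0 0 0 0 0.6 1;0 0 0 0 0 0.6 1;0 0 0 0 0 0.6 1;0 0 0 0 0 0.6 1;0 0 0 0 0 0.2 1;0 0 0 0 0 0.2 1;0 0 0 0 0 0.2 1;0 0 0 0 0 0.2 1"

```text
time_s: 15.45
tcp_pos: [0.5365, 0.0862, 0.0769]
ee_rot: [[1.0, -0.029, 0.001], [-0.029, -1.0, -0.001], [0.001, 0.001, -1.0]]
wrist_force: [2.3, -4.8, -0.4]
gripper_width: 0.73
gripper_force: 30.0
```

```bash
python3 q.py
```

```text
t 15.45 p [0.5365 0.0862 0.0769] yaw -1.63 F [ 2.34 -4.76 -0.44] Ftool [2.48 4.69 0.44] M [-1.224 -0.665  0.303] w 0.7301060417345745 30.00227287877351 j [ 26.3  22.9 -21.9   0.1 -45.1  62. ]
```

jog_arm --plan "0.016 0.036 0 0 0 0.3 1;0 0 0 0 0 0.3 1;0 0 0 0 0 0.3 1;0 0 0 0 0 0.3 1;0 0 0 0 0 0.3 1;0 0 0 0 0 0.2 1;0 0 0 0 0 0.2 1;0 0 0 0 0 0.2 1;0 0 0 0 0 0.2 1;0 0 0 0 0 0.2 1"

```text
time_s: 16.45
tcp_pos: [0.5364, 0.0859, 0.0769]
ee_rot: [[0.929, -0.37, -0.0], [-0.37, -0.929, -0.0], [-0.0, 0.0, -1.0]]
wrist_force: [-0.1, -2.3, 0.3]
gripper_width: 0.728
gripper_force: 30.0
```

```bash
python3 q.py
```

```text
t 16.45 p [0.5364 0.0859 0.0769] yaw -21.74 F [-0.06 -2.27  0.26] Ftool [ 0.79  2.13 -0.26] M [-0.556 -0.078  0.265] w 0.7277677684467325 29.99933953396976 j [ 26.2  22.9 -21.9   0.  -45.2  42.1]
```

jog_arm --plan "0 0.02 0 0 0 0.2 1;0 0 0 0 0 0.2 1;0 0 0 0 0 0.2 1;0 0 0 0 0 0.2 1;0 0 0 0 0 0.2 1;0 0 0 0 0 0.2 1;0 0 0 0 0 0.2 1;0 0 0 0 0 0.2 1;0 0 0 0 0 0.2 1;0 0 0 0 0 0.2 1"

```text
time_s: 17.45
tcp_pos: [0.5363, 0.0856, 0.0769]
ee_rot: [[0.791, -0.612, 0.0], [-0.612, -0.791, 0.0], [-0.0, -0.0, -1.0]]
wrist_force: [-0.6, 1.0, 1.7]
gripper_width: 0.727
gripper_force: 30.0
```

```bash
python3 q.py
```

```text
t 17.45 p [0.5363 0.0856 0.0769] yaw -37.76 F [-0.61  1.01  1.65] Ftool [-1.1  -0.43 -1.65] M [0.342 0.308 0.292] w 0.7274129776572898 29.99883931595832 j [ 26.2  22.9 -21.9  -0.  -45.1  26.1]
```

jog_arm --plan "0 0 0 0 0 0.13 1;0 0 0 0 0 0.13 1;0 0 0 0 0 0.13 1;0 0 0 0 0 0.13 1;0 0 0 0 0 0.13 1;0 0 0 0 0 0.13 1;0 0 0 0 0 0.13 1;0 0 0 0 0 0.13 1;0 0 0 0 0 0.13 1;0 0 0 0 0 0.13 1"

```text
time_s: 18.45
tcp_pos: [0.5362, 0.0855, 0.0769]
ee_rot: [[0.668, -0.744, -0.0], [-0.744, -0.668, 0.0], [-0.0, 0.0, -1.0]]
wrist_force: [-2.5, 0.8, 4.0]
gripper_width: 0.728
gripper_force: 30.0
```

```bash
python3 q.py
```

```text
t 18.45 p [0.5362 0.0855 0.0769] yaw -48.12 F [-2.5   0.82  3.95] Ftool [-2.28  1.32 -3.95] M [0.521 0.75  0.348] w 0.7276104369372409 29.99980370979756 j [ 26.2  22.9 -21.9  -0.  -45.1  15.7]
```

jog_arm --plan "0 0 0 0 0 0.13 1;0 0 0 0 0 0.13 1;0 0 0 0 0 0.13 1;0 0 0 0 0 0.13 1;0 0 0 0 0 0.13 1;0 0 0 0 0 0.13 1;0 0 0 0 0 0.13 1;0 0 0 0 0 0.13 1;0 0 0 0 0 0.13 1;0 0 0 0 0 0.13 1"

```text
time_s: 19.45
tcp_pos: [0.5361, 0.0854, 0.0769]
ee_rot: [[0.523, -0.853, -0.0], [-0.853, -0.523, -0.0], [-0.0, 0.0, -1.0]]
wrist_force: [-5.0, 0.5, 3.6]
gripper_width: 0.733
gripper_force: 30.0
```

```bash
python3 q.py
```

```text
t 19.45 p [0.5361 0.0854 0.0769] yaw -58.49 F [-5.    0.51  3.57] Ftool [-3.04  4.   -3.57] M [0.393 1.279 0.349] w 0.7331369438560764 30.00156477559358 j [ 26.2  22.9 -21.9   0.  -45.2   5.3]
```

jog_arm --plan "-0.02 0.034 0 0 0 0.13 1;0 0 0 0 0 0.13 1;0 0 0 0 0 0.13 1;0 0 0 0 0 0.13 1;0 0 0 0 0 0.13 1;0 0 0 0 0 0.13 1;0 0 0 0 0 0.13 1;0 0 0 0 0 0.13 1;0 0 0 0 0 0.13 1;0 0 0 0 0 0.13 1"

```text
time_s: 20.45
tcp_pos: [0.5359, 0.0854, 0.0769]
ee_rot: [[0.36, -0.933, 0.001], [-0.933, -0.36, 0.0], [0.0, -0.001, -1.0]]
wrist_force: [3.0, -3.6, -2.3]
gripper_width: 0.728
gripper_force: 30.0
```

```bash
python3 q.py
```

```text
t 20.45 p [0.5359 0.0854 0.0769] yaw -68.89 F [ 3.03 -3.58 -2.25] Ftool [ 4.43 -1.54  2.26] M [-1.139 -1.018  0.712] w 0.728074719934771 30.000676084309816 j [ 26.2  22.9 -22.1   0.  -45.   -5.1]
```

jog_arm --plan "0 0 0 0 0 0 1;0 0 0 0 0 0 1;0 0 0 0 0 0 1;0 0 0 0 0 0 1;0 0 0 0 0 0 1;0 0 0 0 0 0 1;0 0 0 0 0 0 1;0 0 0 0 0 0 1;0 0 0 0 0 0 1;0 0 0 0 0 0 1"

```text
time_s: 21.45
tcp_pos: [0.5359, 0.0854, 0.0769]
ee_rot: [[0.36, -0.933, 0.001], [-0.933, -0.36, 0.0], [0.0, -0.001, -1.0]]
wrist_force: [4.5, -4.3, -2.2]
gripper_width: 0.73
gripper_force: 30.0
```

```bash
python3 q.py
```

```text
t 21.45 p [0.5359 0.0854 0.0769] yaw -68.9 F [ 4.48 -4.34 -2.19] Ftool [ 5.66 -2.61  2.19] M [-1.093 -1.016  0.455] w 0.7302634286972898 30.001488234847784 j [ 26.2  22.9 -22.    0.  -45.   -5.1]
```

jog_arm --plan "0 0 0 0 0 0 1;0 0 0 0 0 0 1;0 0 0 0 0 0 1;0 0 0 0 0 0 1;0 0 0 0 0 0 1;0 0 0 0 0 0 1;0 0 0 0 0 -0.13 1;0 0 0 0 0 -0.13 1;0 0 0 0 0 -0.13 1;0 0 0 0 0 -0.13 1"

```text
time_s: 22.45
tcp_pos: [0.5359, 0.0854, 0.0769]
ee_rot: [[0.426, -0.905, 0.001], [-0.905, -0.426, 0.001], [-0.0, -0.001, -1.0]]
wrist_force: [4.4, -3.4, -1.7]
gripper_width: 0.729
gripper_force: 30.0
```

```bash
python3 q.py
```

```text
t 22.45 p [0.5359 0.0854 0.0769] yaw -64.8 F [ 4.43 -3.43 -1.7 ] Ftool [ 4.99 -2.55  1.7 ] M [-1.123 -1.047  0.105] w 0.7285237516916667 30.00351278577 j [ 26.2  22.9 -22.   -0.  -45.   -1. ]
```

jog_arm --plan "0 0 0 0 0 0 1;0 0 0 0 0 0 1;0 0 0 0 0 0 1;0 0 0 0 0 0 1;0 0 0 0 0 0 1;0 0 0 0 0 0 1;0 0 0 0 0 0 1;0 0 0 0 0 0 1;0 0 0 0 0 -0.13 1;0 0 0 0 0 -0.13 1"

```text
time_s: 23.45
tcp_pos: [0.536, 0.0854, 0.0769]
ee_rot: [[0.458, -0.889, 0.001], [-0.889, -0.458, 0.001], [-0.0, -0.001, -1.0]]
wrist_force: [4.6, -4.6, -1.3]
gripper_width: 0.727
gripper_force: 30.0
```

```bash
python3 q.py
```

```text
t 23.45 p [0.536  0.0854 0.0769] yaw -62.73 F [ 4.62 -4.63 -1.32] Ftool [ 6.23 -1.98  1.32] M [-1.141 -1.025  0.052] w 0.7273428086711191 30.004175542853773 j [ 26.2  22.9 -22.   -0.  -45.    1.1]
```

jog_arm --plan "0 0 0 0 0 -0.13 1;0 0 0 0 0 -0.13 1;0 0 0 0 0 -0.13 1;0 0 0 0 0 -0.13 1;0 0 0 0 0 0 1;0 0 0 0 0 0 1;0 0 0 0 0 0 1;0 0 0 0 0 0.13 1;0 0 0 0 0 0.13 1;0 0 0 0 0 0.13 1"

```text
time_s: 24.45
tcp_pos: [0.536, 0.0854, 0.0769]
ee_rot: [[0.475, -0.88, 0.001], [-0.88, -0.475, 0.0], [0.0, -0.001, -1.0]]
wrist_force: [4.6, -3.4, -1.1]
gripper_width: 0.729
gripper_force: 30.0
```

```bash
python3 q.py
```

```text
t 24.45 p [0.536  0.0854 0.0769] yaw -61.66 F [ 4.63 -3.38 -1.09] Ftool [ 5.17 -2.47  1.1 ] M [-1.084 -1.015  0.558] w 0.7285589443235542 30.001943525858223 j [ 26.2  22.9 -22.    0.  -45.    2.1]
```

jog_arm --plan "0 0 0 0 0 0 1;0 0 0 0 0 0 1;0 0 0 0 0 0 -1;0 0 0 0 0 0 -1;0 0 0 0 0 0 -1;0 0 0 0 0 0 -1;0 0 0 0 0 0 -1;0 0 0 0 0 0 -1;0 0 0 0 0 0 -1;0 0 0 0 0 0 -1"

```text
time_s: 25.45
tcp_pos: [0.5354, 0.0855, 0.0769]
ee_rot: [[0.476, -0.879, 0.0], [-0.879, -0.476, 0.0], [-0.0, -0.0, -1.0]]
wrist_force: [0.2, -0.6, 0.1]
gripper_width: 1.0
gripper_force: 0.0
```

jog_arm --plan "0 0 -0.3 0 0 0 -1;0 0 -0.7 0 0 0 -1;0 0 -0.9 0 0 0 -1;0 0 -0.9 0 0 0 -1;0 0 -0.9 0 0 0 -1;0 0 -0.9 0 0 0 -1;0 0 -0.7 0 0 0 -1;0 0 -0.3 0 0 0 -1;0 0 0 0 0 0 -1;0 0 0 0 0 0 -1"

```text
time_s: 26.45
tcp_pos: [0.5348, 0.0854, 0.2161]
ee_rot: [[0.476, -0.879, -0.001], [-0.879, -0.476, -0.0], [-0.001, 0.001, -1.0]]
wrist_force: [0.3, -0.2, 0.0]
gripper_width: 1.001
gripper_force: 0.0
```

```bash
python3 q.py
python3 - <<'E'
from h import *
k=r.get_calibration("wrist");c,d=r.capture("wrist")
W=cloud("wrist",d,k).reshape(-1,3);C=np.array([.537,.087]);rr=np.hypot(*(W[:,:2]-C).T)
q=W[(rr<.02)&(W[:,2]>.117)&(W[:,2]<.142)];print("drill tip",q[q[:,2]>.134].mean(0),q[:,2].max())
q=W[(rr<.037)&(rr>.02)&(W[:,2]>.106)&(W[:,2]<.113)];print("ring",cv2.minEnclosingCircle((q[:,:2]*1e3).astype(np.float32)))
q=W[(np.hypot(*(W[:,:2]-[.5455,.1765]).T)<.03)&(W[:,2]>.1)&(W[:,2]<.112)];print("pin",len(q),q.mean(0))
c2,_=r.capture("scene");x,y=200,185
cv2.imwrite("pics/end.png",np.hstack([cv2.resize(c[60:310,130:400,::-1],(400,370),interpolation=cv2.INTER_CUBIC),cv2.resize(c2[y:y+111,x:x+120,::-1],(400,370),interpolation=cv2.INTER_CUBIC)]))
E
```

```text
t 26.45 p [0.5348 0.0854 0.2161] yaw -61.56 F [ 0.34 -0.16  0.02] Ftool [ 0.3  -0.22 -0.02] M [ 0.084  0.037 -0.019] w 1.0006606587606455 0.0 j [ 26.2  14.2 -11.8  -0.  -64.    2.2]
drill tip [0.53621218 0.08652926 0.13588239] 0.13787025381742937
ring ((535.7177734375, 87.03504943847656), 33.14116668701172)
pin 317 [0.5463417  0.17412953 0.1056475 ]
```

View pics/end.png

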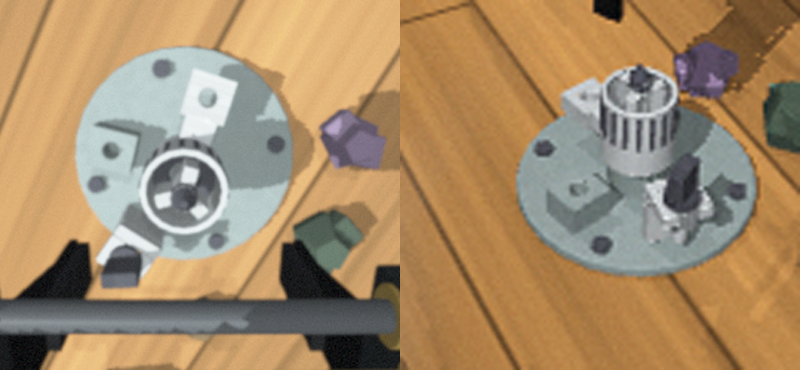

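The pin hangs in the bracket at left crop (120,265). The lug has turned clear of its bore at (207,95), and the drill stands centred and upright in the jaws at (185,190). Nothing is being touched, so I'm handing in.

```bash
python3 -c "
from station import r
print(r.finish_job())"
```

```text
the job is handed in; nothing more can be done
None
```

I handed the job in at about 26 s: the pin hangs in the notch and the drill stands clamped upright at about 0.27 N m over free torque. On the way the sleeve briefly read about 0.42 N m over free, so I backed it off and re-tightened. I did not re-check the torque after letting go.

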